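# Extend the spice rack to its next hole and stow the jar

### The arm

A 6-joint arm with a two-finger parallel gripper is mounted at the origin on a cart in front of the work surface, level with it; the furniture and walls round the work are solid. World frame = base frame: x ahead of the robot, y to its left, z up, the work surface at z = 0. Lengths are in m, angles in degrees, forces in N, time in s.
With the tool pointing down it reaches from about 0.4 to 0.825 m from the base axis. Payload 7 kg.
Tool frame: the origin (TCP) lies midway between the tips of the shut fingers; the grasp point (between the pads) lies 19 mm behind it; z points along the fingers, y is the direction in which the jaws open and shut (so a half turn about z gives the same grasp; the last joint's range is limited). The gripper opens to 88 mm and grips with 3 to 60 N. Pads are 19 mm wide; open, the fingers measure 130 mm over their backs; the gripper's body (78 mm by 193 mm) begins 47 mm behind the grasp point.
Start: joints at [-56.259, 20.546, 0.682, 0, -70.136, -16.507], TCP at [0.2, -0.645, 0.227] pointing down, gripper open.
Joint ranges: [-176.03, 176.03], [-82.01, 121.73], [-58.28, 71.71], [-173.87, 95.51], [-174.79, -0.11], [-173.66, 173.66]. Speed limits (degrees/s): [136.94, 136.94, 172.46, 180, 180, 180].

### API

Orientations are given as [roll, pitch, yaw] about the fixed x, y, z axes, in that order (R = Rz(yaw) Ry(pitch) Rx(roll)).
In Python, from plant import ctrl gives the robot as it stands.
- The arm moves only by the tool jog_arm, never from a script. Its argument "deltas" is a list of rows, each a list of 2 entries, a list of its own where there are three numbers: the shift along the tool's x, y, z in m, then the turn about the tool's z in degrees. A call has 1 to 20 rows; each row is the pose to reach, as a shift and turn from the pose commanded when the call began, along the tool's axes at that moment; what a row does not reach only later rows make up. A row lasts 1/10 s, in which the tool goes at most 50 mm and 8.59 degrees, less where a joint would pass 70% of its speed; a pose out of reach is approached as far as the arm can. A call with a gripper value outside its range is refused whole. "jaw" is the closure, from -1 (fully open) to 1 (shut), set as the call begins (left out, the last holds). The fingers move at their own pace and stop on an object; the grip force is fixed at half the most. Time passes only in rows, so rows that repeat a pose let the fingers close. It gives the time, the measured TCP pose, the force and the opening at its end, in the units of the state.
- ctrl.get_obs(): the state, without advancing time (a new reading comes with each control period).
- ctrl.snapshot(name): name is "scene" or "top"; returns the picture (400x640x3 uint8, red, green, blue); there is no depth.
- ctrl.camera_params(name): a dict with "camera_matrix" (3x3 intrinsics, pixels), "position" and "rotation" of the camera in the world. Camera axes: x right, y down, z forward; pixel columns grow to the right and rows downward; lengths in m; the calibration is good to about 2 mm. A picture is of the moment at which its call begins. camera_params takes no time and is no camera call.
- ctrl.close_job(): hands the job in, once; it reports no verdict.
Trained networks look in the newest picture that a camera, given by its name, has taken for a name from the list of things; names that differ only in an ending like _2 or _b are one class to them, and where a whole thing is asked for, a point or a joint stands for the part that bears it (a point fixed in the world has none). Each returns a list of dicts, best first, with "conf" (0 to 1); they miss things now and then, are a little off and sometimes report something else, mostly with a low value. They report only what shows in the picture. A call takes as long as a camera call. They do not tell look-alikes from the thing itself.
- ctrl.boxes_of(query, camera): "bbox" ([left, top, width, height] as shares, 0 to 1, of the picture: columns of its width, rows of its height, round what is visible of it).
- ctrl.cut_out(query, camera): "mask" (400x640 bool, what is visible of it) and "bbox" ([left, top, width, height] as shares, 0 to 1, of the picture: columns of its width, rows of its height, round what is visible of it).
The state is a dict: "clock": time; "joint_pos": joint angles; "qvel": joint speeds; "tau": joint torques, N m; "tool_pos": TCP position; "orientation": TCP orientation; "force": force on the tool from outside, world axes, zero at the start; "moment": the same for the moment, N m; "opening": finger opening in m.
Only numpy, scipy, OpenCV 4.12 (cv2) and the standard library are available. Lean on these libraries where they do the work, as an engineer would, in place of code of your own. Each camera call takes 0.05 s, during which the arm holds its last target. There are 200 camera calls.

### The job

Pull the extending half of the spice rack out by its black handle, slowly, until the red sprung button pops up through the next hole of the tube and locks; stop pulling as soon as it does, do not force it. Then stand the spice jar with the white cap upright on the floor of the bay that has opened next to the handle's end plate. Leave the other jars and the pepper mill where they stand.

Things in the scene. Friction and masses are not known exactly. Their poses are not given: they have to be found in the camera images.
- handle (a point): Black upright handle on the end plate of the rack's moving half, 14 mm thick (x), 50 mm wide (y). The point is 87 mm above the worktop, 14 mm below the handle's top; the wide wooden end plate (8 mm x 94 mm) begins 23 mm below the point. Axes, turned with the rack: x = level, the way the moving half is pulled out; y = to the rack's back, where the tube lies; z up.
- bay (a point): Point on the moving half's floor, 8 mm above the worktop, on its centre line, 34 mm inward (-x) of the end plate's inner face; axes as handle, moves with it. When locked, the open floor from the end plate to the fixed deck's edge (10 mm higher) is 68 to 96 mm long in x, 74 mm wide in y (6 mm lip in front; 34 mm high tube behind, from y = +50 mm). Before that it is 41 to 51 mm.
- shelf_half (a joint): How far the moving half is pulled out, m, -0.020 to 0.090. Starts at 0.024 to 0.034, between two holes. The next hole outward is somewhere from 0.050 to 0.080, not measured: feel or see it. Pulling takes 2 to 5 N; at the hole the slide stops hard, both ways. A pull over 20 N on the locked button is forcing. Pulled faster than 40 mm/s it slams; pushed inward it locks in the wrong one.
- button (a joint): The red sprung button (10 mm across, domed) on the inner tube: height it stands out, m: about 0.001 while it rubs under the wall of the outer tube, 0.007 to 0.008 popped up through a hole, where it can be seen 4 mm proud of the aluminium tube.
- jar_mid (a point): Centre (half-way up) of the spice jar with the white cap and blue label: round, 47 mm across, 98 mm high, 0.11 kg, stands on the worktop. z = up along the jar.
- stored_a: Spice jar with a yellow cap, 45 mm across, 100 mm high, on the fixed deck of the rack (deck 18 mm above the worktop). Origin at the centre of its underside. Leave it.
- stored_b: Second spice jar with a yellow cap, 44 mm across, 100 mm high, on the fixed deck nearer the bay. Origin at the centre of its underside. Leave it.
- mill: Dark wooden pepper mill, 58 mm across, 130 mm high, on the worktop. Origin at the centre of its underside. Leave it.
- sugar: Sugar jar with a red lid, 68 mm across, 100 mm high, on the worktop. Origin at the centre of its underside. Leave it.
- rack: The fixed, heavy half of the rack: wooden deck 165 x 90 mm, axes as handle, origin under the deck, 80 mm from its bay-side edge on the worktop. The aluminium outer tube (24 mm square, 208 mm long, top 34 mm above the worktop) lies behind it along x at y = +62 mm.
Things that resemble listed ones, but are neither listed nor needed, are in the scene too. Leave any green look-alike of the part that bears jar_mid alone.

How it is judged (in metres and radians):
On the way:
1. the button has popped up through the next hole outward, before the jar is in the bay (value of joint button above 0.0055 m and value of joint shelf_half above 0.045 m and not (x of jar_mid in the frame of bay between -0.044 and 0.016 m and y of jar_mid in the frame of bay between -0.025 and 0.025 m and z of jar_mid in the frame of bay between 0.044 and 0.054 m and angle between jar_mid's own z axis and vertical below 0.12 rad)), for 0.2 s.
At the end, for the whole second after the job is handed in: The button stands at least 5.5 mm out in the outer hole (slide pulled out more than 45 mm), and the white-capped jar stands upright (within 7 degrees), at rest, on the floor of the bay between the end plate and the fixed deck, within 25 mm of its centre line (value of joint button above 0.0055 m and value of joint shelf_half above 0.045 m and x of jar_mid in the frame of bay between -0.044 and 0.016 m and y of jar_mid in the frame of bay between -0.025 and 0.025 m and z of jar_mid in the frame of bay between 0.044 and 0.054 m and angle between jar_mid's own z axis and vertical below 0.12 rad and linear speed of jar below 0.02 m/s); the robot touches nothing.
It fails at once if the locked button is forced with more than 20 N (contact force between button_pin and anything else above 20 N).
It fails at once if another jar or the mill is moved more than 30 mm or tipped (distance of any of stored_a, stored_b, mill, sugar from where it was at the start of the episode above 0.03 m or angle between any of stored_a, stored_b, mill, sugar's own z axis and vertical above 0.35 rad).
It also fails if it takes over 58 s, if anything falls off the work surface, if the arm or the gripper's body presses on something with over 40 N, if the wrist force passes 120 N, or if a joint passes its speed limit or range.

## Working session

There is one attempt and no reset: what is moved stays moved. The work goes in short steps, Python scripts to look and compute and a tool call to move; the robot and the scene stay as the last step left them, time stands still between calls to the robot, and variables do not carry over. Pictures are saved under pics/ and viewed, and the job is handed in when it is done.

Besides the shell and the picture viewer there is one more tool, called after "Request:" in YAML: its name, and indented under it one key for each argument. jog_arm: Moves the arm, as the interface text tells. Its arguments: {"type":"object","properties":{"deltas":{"type":"array","items":{"type":"array"}},"jaw":{"type":"number"}},"required":["deltas"]}

```bash
mkdir -p pics; cat > h.py <<'E'
import numpy as np, cv2
from plant import ctrl
def save(cam,name):
    im=ctrl.snapshot(cam); cv2.imwrite(f'pics/{name}.png',im[:,:,::-1]); return im
def ray(cam,u,v,z):
    p=ctrl.camera_params(cam);K=np.array(p['camera_matrix']);R=np.array(p['rotation']);t=np.array(p['position'])
    d=R@np.linalg.inv(K)@[u,v,1]; return t+d*(z-t[2])/d[2]
def proj(cam,X):
    p=ctrl.camera_params(cam);K=np.array(p['camera_matrix']);R=np.array(p['rotation']);t=np.array(p['position'])
    q=K@R.T@(np.array(X)-t); return q[:2]/q[2]
E
python3 - <<'E'
from h import *
for c in('scene','top'):
    save(c,c+'0'); p=ctrl.camera_params(c); print(c,np.round(p['position'],3),np.round(p['rotation'],3).tolist(),np.round(p['camera_matrix'],1).tolist())
    for q in('handle','jar_mid','button','stored_a','mill','rack','sugar'):
        print(q,[(round(d['conf'],2),(np.array(d['bbox'])*[640,400,640,400]).round().tolist()) for d in ctrl.boxes_of(q,c)][:4])
print(ctrl.get_obs())
E
```

```text
scene [-0.759 -0.796  0.901] [-118.66, -0.404, -58.303] [[517.4, 0.0, 322.0], [0.0, 517.4, 205.8], [0.0, 0.0, 1.0]]
handle [(0.74, [278.0, 188.0, 26.0, 35.0])]
jar_mid [(0.97, [403.0, 242.0, 24.0, 42.0]), (0.65, [377.0, 236.0, 15.0, 35.0])]
button []
stored_a []
mill [(0.61, [394.0, 207.0, 17.0, 44.0])]
rack [(0.75, [245.0, 191.0, 58.0, 31.0])]
sugar [(0.66, [329.0, 209.0, 20.0, 40.0]), (0.6, [252.0, 178.0, 18.0, 30.0]), (0.42, [273.0, 188.0, 28.0, 34.0])]
top [ 0.426 -0.038  1.29 ] [-175.326, 0.395, -90.722] [[406.4, 0.0, 324.9], [0.0, 406.4, 200.0], [0.0, 0.0, 1.0]]
handle [(0.75, [268.0, 182.0, 19.0, 36.0])]
jar_mid [(0.8, [400.0, 222.0, 25.0, 18.0]), (0.58, [431.0, 222.0, 27.0, 19.0])]
button []
stored_a [(0.84, [228.0, 204.0, 26.0, 17.0]), (0.73, [209.0, 203.0, 24.0, 24.0])]
mill [(0.55, [394.0, 171.0, 25.0, 23.0]), (0.41, [342.0, 205.0, 23.0, 22.0])]
rack [(0.89, [204.0, 179.0, 84.0, 57.0])]
sugar [(0.65, [342.0, 203.0, 21.0, 25.0])]
{'clock': 0.8, 'joint_pos': array([-5.62568855e+01,  2.05439902e+01,  6.82295412e-01, -1.12688431e-04,
       -7.01351139e+01, -1.65069047e+01]), 'qvel': array([-0.02133794,  0.08478418,  0.03970387,  0.05721273,  0.06003707,
       -0.03710149]), 'tau': array([ 7.20208209e-04, -5.82287514e+01,  2.93282658e+01,  7.00203672e+00,
        1.27075441e-02,  2.05986942e-05]), 'tool_pos': array([ 0.19999076, -0.64467693,  0.22659022]), 'orientation': array([-1.79996970e+02,  1.00835516e-03, -1.62763828e+02]), 'force': array([-0.31410095,  0.20575313,  0.77347239]), 'moment': array([ 0.00881802,  0.03899501, -0.03735413]), 'opening': 0.08760682808478296}
```

View pics/scene0.png

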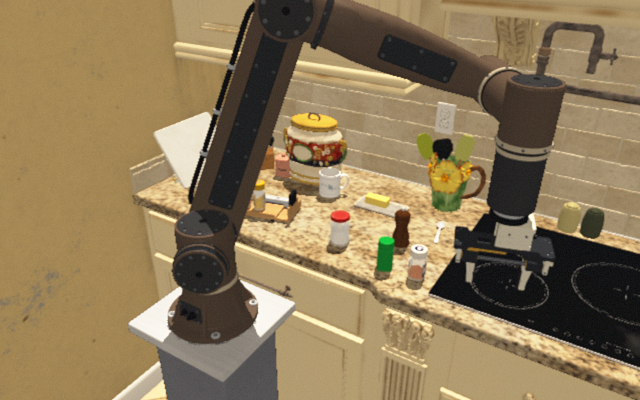

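View pics/top0.png

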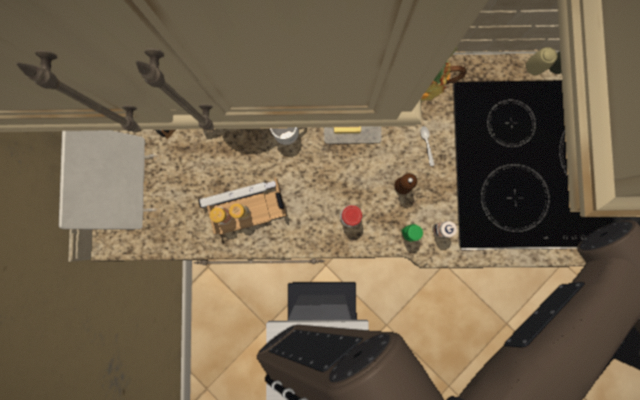

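The white-capped jar is at top (448,230). Its look-alikes are the green jar (413,232), the mill (405,183), the red-lid sugar jar (352,216) and the mug (285,130). The handle is at about (281,200). I'll check this in a close crop.

```bash
sed -i "s/R=np.array(p\['rotation'\])/R=Rotation.from_euler('xyz',p['rotation'],degrees=True).as_matrix()/; 1a from scipy.spatial.transform import Rotation" h.py
python3 - <<'E'
from h import *
im=cv2.imread('pics/top0.png')
a=cv2.resize(im[165:255,190:300],None,fx=6,fy=6,interpolation=cv2.INTER_CUBIC)
b=cv2.resize(im[160:250,390:470],(0,0),fx=6,fy=6,interpolation=cv2.INTER_CUBIC)
cv2.imwrite('pics/a.png',a);cv2.imwrite('pics/b.png',b)
for n,u,v,z in(('jar',448,230,.098),('green',413,232,.098),('mill',405,183,.13),('sugar',352,216,.1),('sa',217,214,.118),('sb',237,211,.118),('handle',281,200,.101)):
    print(n,ray('top',u,v,z).round(3))
print(ctrl.get_obs()['tool_pos'],proj('top',[.2,-.645,.227]),proj('scene',[.2,-.645,.227]))
E
```

```text
jar [ 0.431 -0.389  0.098]
green [ 0.426 -0.287  0.098]
mill [ 0.567 -0.261  0.13 ]
sugar [ 0.475 -0.11   0.1  ]
sa [0.485 0.282 0.118]
sb [0.493 0.224 0.118]
handle [0.525 0.098 0.101]
[ 0.19999076 -0.64467693  0.22659022] [566.70161909 318.91661072] [494.63783595 282.3573445 ]
```

View pics/a.png

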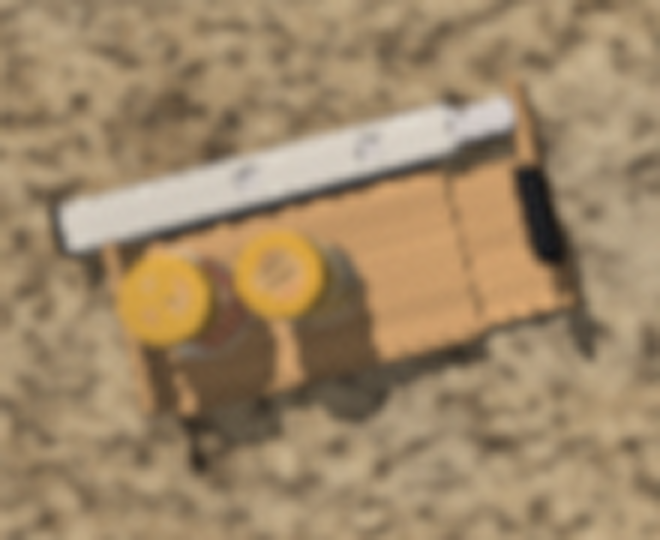

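View pics/b.png

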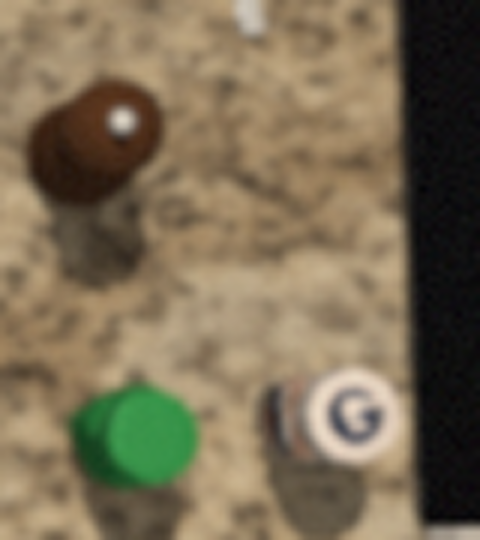

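```bash
python3 - <<'E'
from h import *
f=lambda x,y:(190+x/6-.42,165+y/6-.42)
P=lambda x,y,z:ray('top',*f(x,y),z)[:2]
def yaw(a,b): d=b-a; return np.degrees(np.arctan2(d[1],d[0])).round(1),np.linalg.norm(d).round(3)
print('tube front edge',yaw(P(75,250,.034),P(445,157,.034)),'back',yaw(P(62,200,.034),P(440,104,.034)))
print('handle y axis',yaw(P(553,262,.101),P(529,168,.101)))
print('handle c',P(540,214,.101))
o=ctrl.get_obs();print(o['clock'],o['tool_pos'],o['orientation'],o['joint_pos'])
E
```

```text
tube front edge (np.float64(-76.6), np.float64(0.197)) back (np.float64(-76.4), np.float64(0.202))
handle y axis (np.float64(14.1), np.float64(0.048))
handle c [0.52407494 0.10234906]
0.8 [ 0.19999076 -0.64467693  0.22659022] [-1.79996970e+02  1.00835516e-03 -1.62763828e+02] [-5.62568855e+01  2.05439902e+01  6.82295412e-01 -1.12688431e-04
 -7.01351139e+01 -1.65069047e+01]
```

Request:
jog_arm:
  deltas:
    - [[-0.03,0.035,0],0]
    - [[-0.06,0.07,0],0]
    - [[-0.09,0.105,0],1]
    - [[-0.12,0.14,0],1]
    - [[-0.15,0.174,0],2]
    - [[-0.18,0.209,0],2]
    - [[-0.21,0.244,0],2]
    - [[-0.24,0.279,0],3]
    - [[-0.27,0.314,0],3]
    - [[-0.3,0.349,0],3.7]
    - [[-0.33,0.384,0],3.7]
    - [[-0.36,0.419,0],3.7]
    - [[-0.39,0.454,0.01],3.7]
    - [[-0.42,0.489,0.02],3.7]
    - [[-0.45,0.523,0.03],3.7]
    - [[-0.48,0.558,0.04],3.7]
    - [[-0.51,0.593,0.05],3.7]
    - [[-0.53,0.6165,0.06],3.7]
    - [[-0.53,0.6165,0.067],3.7]
    - [[-0.53,0.6165,0.067],3.7]
  jaw: -1

```text
clock: 2.8
tool_pos: [0.5228, 0.1015, 0.1583]
orientation: [-180.0, -0.1, -166.4]
force: [0.0, -0.0, 0.0]
opening: 0.0876
```

```bash
python3 - <<'E'
from h import *
im=save('top','t1')[:,:,::-1];s=save('scene','s1')[:,:,::-1]
a=cv2.resize(im[150:250,190:310],None,fx=5,fy=5,interpolation=cv2.INTER_CUBIC)
b=cv2.resize(s[120:250,200:340],None,fx=4,fy=4,interpolation=cv2.INTER_CUBIC)
cv2.imwrite('pics/a1.png',a);cv2.imwrite('pics/b1.png',b)
o=ctrl.get_obs();print(o)
E
```

```text
{'clock': 2.9, 'joint_pos': array([ 3.19904194e+01,  1.03998020e+01, -2.26474382e+01,  5.31648127e-03,
       -5.69800343e+01, -1.08465905e+02]), 'qvel': array([-0.7239745 , -0.93322833,  0.20398613,  0.15163761, -0.01927146,
       -0.12083206]), 'tau': array([ 5.23594134e-01, -3.97238553e+01,  2.58550984e+01,  6.08184144e+00,
       -4.32683306e-02, -3.69307090e-03]), 'tool_pos': array([0.52317406, 0.10061634, 0.15967579]), 'orientation': array([-1.79987134e+02, -2.44587470e-02, -1.66472590e+02]), 'force': array([ 0.16058261, -0.1234323 ,  0.58393573]), 'moment': array([-0.0101497 , -0.03537631,  0.03638682]), 'opening': 0.08771928188284052}
```

View pics/a1.png

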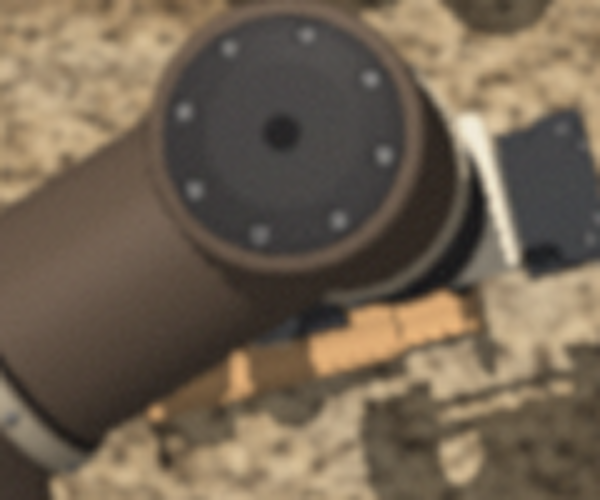

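View pics/s1.png

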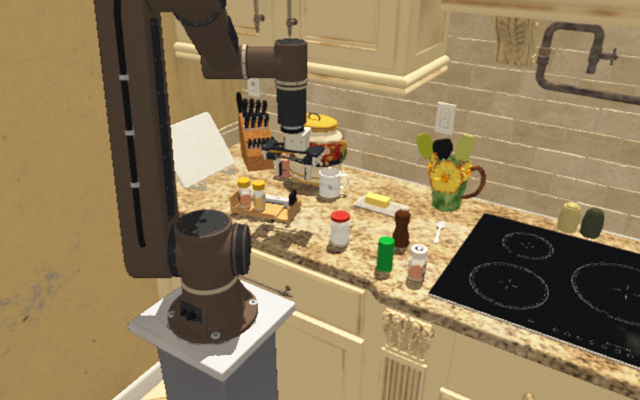

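```bash
python3 - <<'E'
from h import *
s=cv2.imread('pics/s1.png')
b=cv2.resize(s[130:240,220:340],None,fx=6,fy=6,interpolation=cv2.INTER_CUBIC)
for z in(.101,.064):
    u,v=proj('scene',[.524,.101,z]); cv2.circle(b,(int((u-220)*6),int((v-130)*6)),3,(0,0,255),-1)
cv2.imwrite('pics/b2.png',b)
E
```

```text
(no output)
```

View pics/b2.png

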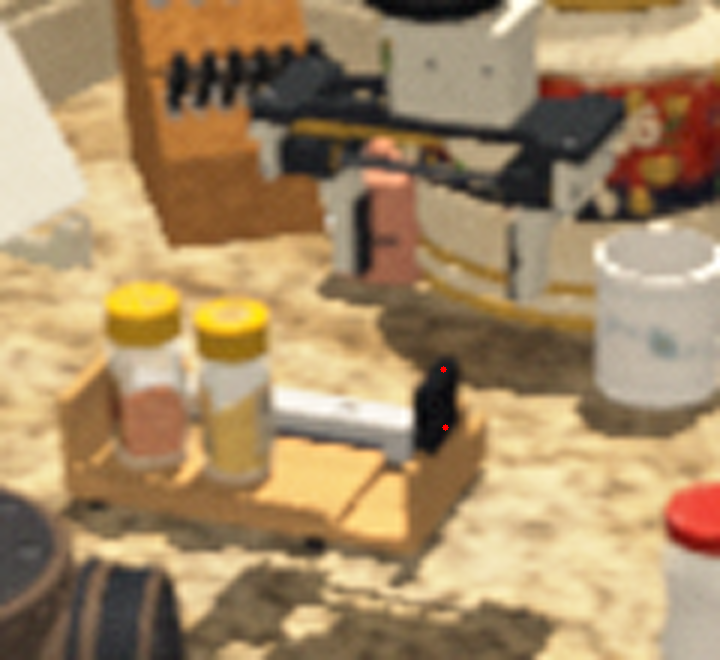

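Request:
jog_arm:
  deltas:
    - [[-0.001,0.001,0.02],0]
    - [[-0.001,0.001,0.045],0]
    - [[-0.001,0.001,0.07],0]
    - [[-0.001,0.001,0.083],0]
    - [[-0.001,0.001,0.089],0]
    - [[-0.001,0.001,0.089],0]
    - [[-0.001,0.001,0.089],0]

```text
clock: 3.6
tool_pos: [0.5249, 0.1023, 0.0717]
orientation: [180.0, 0.1, -166.5]
force: [0.1, -0.4, 0.1]
opening: 0.0876
```

Request:
jog_arm:
  deltas:
    - [[0,0,0],0]
    - [[0,0,0],0]
    - [[0,0,0],0]
    - [[0,0,0],0]
    - [[0,0,0],0]
    - [[0,0,0],0]
    - [[0,0,0],0]
  jaw: 1

```text
clock: 4.3
tool_pos: [0.5242, 0.1024, 0.0705]
orientation: [-180.0, -0.0, -166.5]
force: [-0.1, 0.0, -0.7]
opening: 0.0372
```

```bash
cat > look.py <<'E'
import sys
from h import *
n=sys.argv[1]
s=save('scene','s'+n)[:,:,::-1]; t=save('top','t'+n)[:,:,::-1]
b=cv2.resize(s[150:240,220:320],None,fx=6,fy=6,interpolation=cv2.INTER_CUBIC)
cv2.imwrite(f'pics/c{n}.png',b)
o=ctrl.get_obs();print(o['clock'],o['tool_pos'].round(4),o['orientation'].round(2),o['force'].round(2),o['opening'])
E
python3 look.py 2
```

```text
4.4 [0.5242 0.1024 0.0705] [-1.8000e+02 -1.0000e-02 -1.6646e+02] [-0.69  0.1  -0.65] 0.029207858921697777
```

View pics/c2.png

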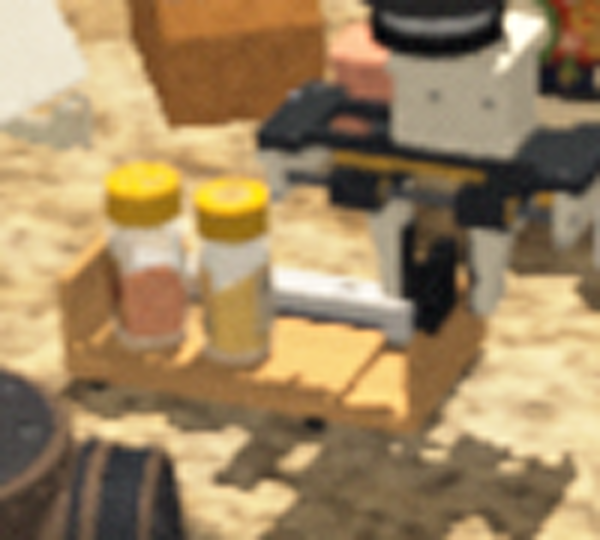

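Request:
jog_arm:
  deltas:
    - [[0,0,0],0]
    - [[0,0,0],0]
    - [[0,0,0],0]
    - [[0,0,0],0]
    - [[0,0,0],0]

```text
clock: 4.9
tool_pos: [0.5243, 0.1025, 0.0705]
orientation: [180.0, 0.0, -166.4]
force: [-0.4, 1.7, -1.0]
opening: 0.0139
```

Request:
jog_arm:
  deltas:
    - [[0,-0.001,0],0]
    - [[0,-0.002,0],0]
    - [[0,-0.003,0],0]
    - [[0,-0.004,0],0]

```text
clock: 5.3
tool_pos: [0.5253, 0.0985, 0.0705]
orientation: [180.0, 0.0, -166.5]
force: [-1.1, 4.2, -2.3]
opening: 0.0141
```

```bash
python3 - <<'E'
from h import *
im=cv2.imread('pics/top0.png')
a=cv2.resize(im[175:215,195:290],None,fx=8,fy=8,interpolation=cv2.INTER_NEAREST)
s=cv2.imread('pics/s1.png');b=cv2.resize(s[185:215,235:305],None,fx=11,fy=11,interpolation=cv2.INTER_NEAREST)
b=b[:,:760]
cv2.imwrite('pics/z.png',np.vstack([a,b]) if b.shape[1]==a.shape[1] else a)
E
```

```text
(no output)
```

View pics/z.png

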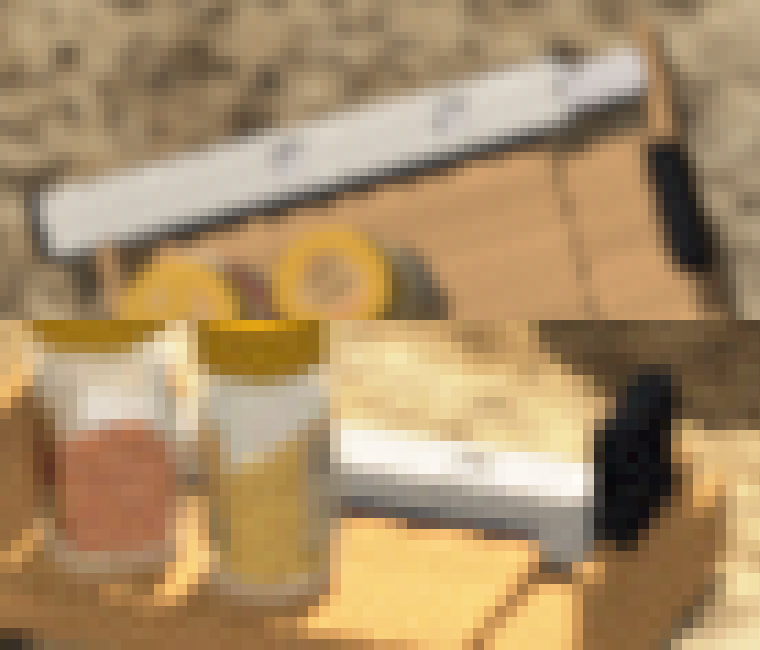

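Request:
jog_arm:
  deltas:
    - [[0,-0.001,0],0]
    - [[0,-0.002,0],0]
    - [[0,-0.003,0],0]
    - [[0,-0.004,0],0]
    - [[0,-0.005,0],0]
    - [[0,-0.006,0],0]

```text
clock: 5.9
tool_pos: [0.5267, 0.0926, 0.0705]
orientation: [180.0, 0.0, -166.5]
force: [0.8, 4.0, -4.0]
opening: 0.0139
```

Request:
jog_arm:
  deltas:
    - [[0,-0.001,0],0]
    - [[0,-0.002,0],0]
    - [[0,-0.003,0],0]
    - [[0,-0.004,0],0]
    - [[0,-0.0045,0],0]
    - [[0,-0.005,0],0]

```text
clock: 6.5
tool_pos: [0.528, 0.0878, 0.0706]
orientation: [180.0, 0.0, -166.5]
force: [3.1, 4.5, -5.7]
opening: 0.0138
```

Request:
jog_arm:
  deltas:
    - [[0,0.0003,0],0]
    - [[0,0.0003,0],0]

```text
clock: 6.7
tool_pos: [0.528, 0.0878, 0.0706]
orientation: [-180.0, 0.0, -166.5]
force: [4.0, 0.7, -7.6]
opening: 0.0139
```

Request:
jog_arm:
  deltas:
    - [[0,-0.0003,0],0]
    - [[0,-0.0003,0],0]

```text
clock: 6.9
tool_pos: [0.528, 0.0878, 0.0706]
orientation: [180.0, 0.0, -166.5]
force: [4.2, 1.9, -6.7]
opening: 0.0141
```

Request:
jog_arm:
  deltas:
    - [[-0.0002,-0.0006,0.0002],0]
    - [[-0.0004,-0.0012,0.0004],0]

```text
clock: 7.1
tool_pos: [0.5283, 0.0868, 0.0705]
orientation: [180.0, -0.0, -166.5]
force: [-1.3, 3.6, 1.7]
opening: 0.0135
```

Request:
jog_arm:
  deltas:
    - [[0,-0.0006,0],0]
    - [[0,-0.0012,0],0]

```text
clock: 7.3
tool_pos: [0.5286, 0.0855, 0.0705]
orientation: [-180.0, -0.0, -166.5]
force: [-1.0, 3.2, 2.9]
opening: 0.0136
```

Request:
jog_arm:
  deltas:
    - [[0,-0.0006,0],0]
    - [[0,-0.0012,0],0]

```text
clock: 7.5
tool_pos: [0.5289, 0.0843, 0.0705]
orientation: [-180.0, -0.0, -166.5]
force: [-1.5, 3.1, 5.8]
opening: 0.0141
```

Request:
jog_arm:
  deltas:
    - [[0,-0.0006,-0.0001],0]
    - [[0,-0.0012,-0.0002],0]

```text
clock: 7.7
tool_pos: [0.5292, 0.0831, 0.0705]
orientation: [-180.0, -0.0, -166.5]
force: [-1.3, 2.0, 4.6]
opening: 0.014
```

Request:
jog_arm:
  deltas:
    - [[0,-0.0007,-0.0001],0]
    - [[0,-0.0013,-0.0001],0]

```text
clock: 7.9
tool_pos: [0.5296, 0.0817, 0.0705]
orientation: [-180.0, -0.0, -166.5]
force: [-1.1, 1.0, 5.1]
opening: 0.0133
```

Request:
jog_arm:
  deltas:
    - [[0,-0.0007,-0.0001],0]
    - [[0,-0.0013,-0.0002],0]

```text
clock: 8.1
tool_pos: [0.5299, 0.0804, 0.0705]
orientation: [-180.0, -0.0, -166.5]
force: [1.1, 0.2, 1.2]
opening: 0.0136
```

```bash
python3 look.py 3
```

```text
8.2 [0.53   0.0801 0.0705] [-1.7996e+02 -2.0000e-02 -1.6647e+02] [ 2.51 -3.35  0.53] 0.013767938141997924
```

View pics/c3.png

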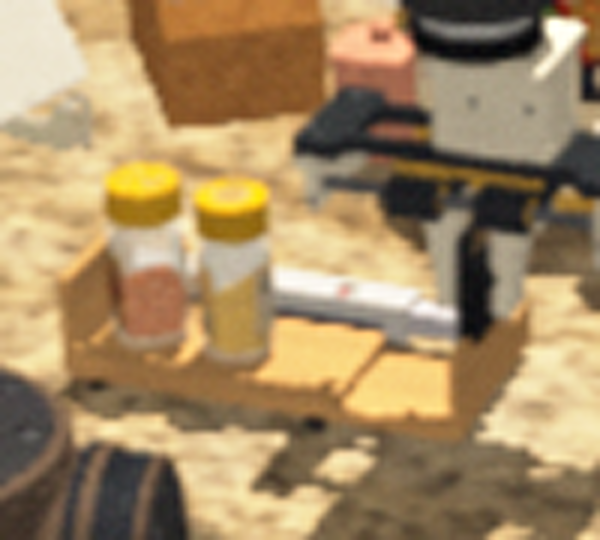

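```bash
python3 - <<'E'
from h import *
s=save('scene','s4')[:,:,::-1]
cv2.imwrite('pics/z4.png',cv2.resize(s[185:215,255:310],None,fx=12,fy=12,interpolation=cv2.INTER_CUBIC))
o=ctrl.get_obs();print(o['clock'],o['tool_pos'].round(4),o['force'].round(2))
E
```

```text
8.25 [0.53   0.08   0.0705] [ 3.18 -4.75  0.89]
```

View pics/z4.png

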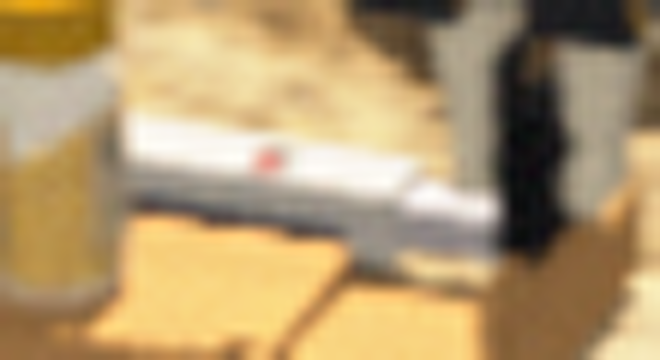

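Request:
jog_arm:
  deltas:
    - [[0,-0.0004,0],0]
    - [[0,-0.0008,0],0]
    - [[0,-0.0008,0],0]

```text
clock: 8.55
tool_pos: [0.5301, 0.0795, 0.0705]
orientation: [-180.0, -0.0, -166.5]
force: [3.4, -4.6, -0.7]
opening: 0.0139
```

Request:
jog_arm:
  deltas:
    - [[-0.0001,-0.0004,0],0]
    - [[-0.0002,-0.0008,0],0]
    - [[-0.0002,-0.0008,0],0]

```text
clock: 8.85
tool_pos: [0.5302, 0.0792, 0.0705]
orientation: [180.0, -0.0, -166.5]
force: [0.7, -2.2, 0.2]
opening: 0.0137
```

```bash
python3 - <<'E'
from h import *
s=save('scene','s5')[:,:,::-1]
cv2.imwrite('pics/z5.png',cv2.resize(s[185:215,255:310],None,fx=12,fy=12,interpolation=cv2.INTER_CUBIC))
o=ctrl.get_obs();print(o['clock'],o['tool_pos'].round(4),o['force'].round(2))
E
```

```text
8.9 [0.5302 0.0792 0.0705] [ 2.01 -1.73 -0.66]
```

View pics/z5.png

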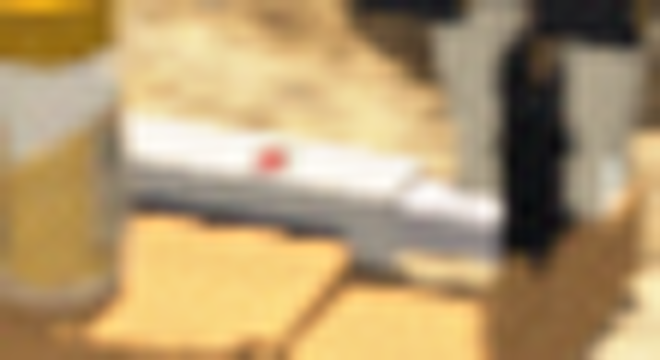

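Request:
jog_arm:
  deltas:
    - [[0,-0.0004,0],0]
    - [[0,-0.0006,0],0]
    - [[0,-0.0006,0],0]

```text
clock: 9.2
tool_pos: [0.5303, 0.0786, 0.0705]
orientation: [180.0, -0.0, -166.5]
force: [0.7, -2.3, -0.8]
opening: 0.0137
```

Request:
jog_arm:
  deltas:
    - [[0,-0.0004,0],0]
    - [[0,-0.0006,0],0]
    - [[0,-0.0006,0],0]

```text
clock: 9.5
tool_pos: [0.5305, 0.0782, 0.0705]
orientation: [180.0, -0.0, -166.5]
force: [-0.9, 1.0, -0.4]
opening: 0.0137
```

```bash
python3 - <<'E'
from h import *
s=save('scene','s6')[:,:,::-1]
cv2.imwrite('pics/z6.png',cv2.resize(s[185:215,255:310],None,fx=12,fy=12,interpolation=cv2.INTER_CUBIC))
o=ctrl.get_obs();print(o['clock'],o['tool_pos'].round(4),o['force'].round(2))
E
```

```text
9.55 [0.5305 0.0782 0.0705] [-1.18  1.11 -0.65]
```

View pics/z6.png

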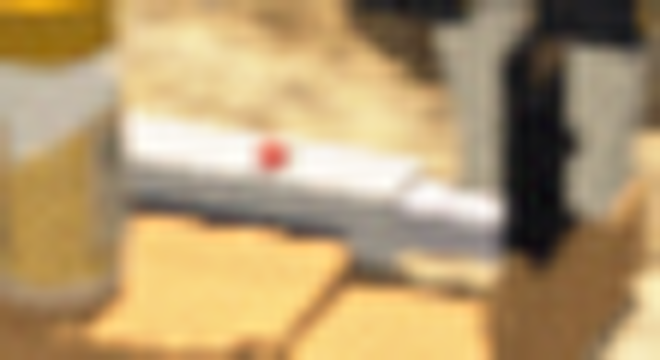

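Request:
jog_arm:
  deltas:
    - [[0,-0.0003,0],0]
    - [[0,-0.0005,0],0]
    - [[0,-0.0005,0],0]

```text
clock: 9.85
tool_pos: [0.5307, 0.0775, 0.0706]
orientation: [180.0, -0.0, -166.5]
force: [-1.7, 1.5, -0.7]
opening: 0.0139
```

Request:
jog_arm:
  deltas:
    - [[0,-0.0003,0],0]
    - [[0,-0.0005,0],0]
    - [[0,-0.0005,0],0]

```text
clock: 10.15
tool_pos: [0.5308, 0.0769, 0.0705]
orientation: [-180.0, -0.0, -166.5]
force: [-1.2, 0.8, -2.4]
opening: 0.0142
```

```bash
python3 - <<'E'
from h import *
s=save('scene','s7')[:,:,::-1]
cv2.imwrite('pics/z7.png',cv2.resize(s[185:215,255:310],None,fx=12,fy=12,interpolation=cv2.INTER_CUBIC))
o=ctrl.get_obs();print(o['clock'],o['tool_pos'].round(4),o['force'].round(2))
E
```

```text
10.2 [0.5308 0.0769 0.0705] [-1.59  0.33 -2.93]
```

View pics/z7.png

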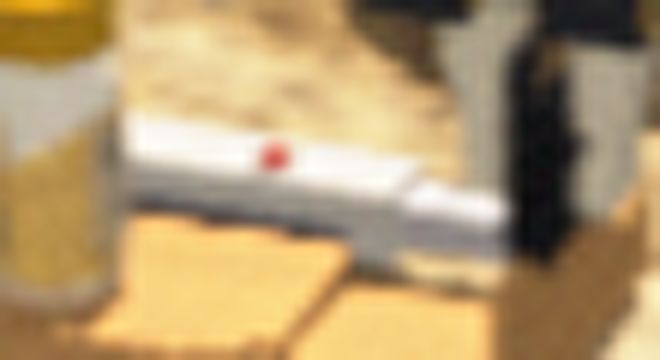

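```bash
python3 - <<'E'
from h import *
for n in '34567':
    s=cv2.imread(f'pics/s{n}.png').astype(float)[190:206,266:290]
    w=np.clip(s[:,:,2]-(s[:,:,0]+s[:,:,1])/2-25,0,None); w[10:]=0
    yy,xx=np.mgrid[190:206,266:290]
    print(n,w.sum().round(),(w*xx).sum()/w.sum(),(w*yy).sum()/w.sum()); 
    print(w[3:10,6:18].round().astype(int)) if n in '47' else 0
E
```

```text
3 4638.0 278.8256603773585 192.69056603773586
4 4705.0 278.79670563230604 192.78799149840594
[[36 32 30 28 30 32 34 32 31 36 32 28]
 [34 34 34 36 36 38 30 30 34 32 35 30]
 [ 2 12 20 30 31 33 31 29 32 31 30 29]
 [ 0  0  0  0  0  0  0  4 12 18 21 24]
 [ 0  0  0  0  4 22  2  0  0  0  0  0]
 [ 0  0  0  0 33 62 21  0  0  0  0  0]
 [ 0  0  0  0 16 21  3  0  0  0  0  0]]
5 4782.0 278.78222686879246 192.86251960271824
6 4951.0 278.71369420319127 192.98515451423955
7 4884.0 278.77813043923413 192.93191358656702
[[34 32 28 26 30 32 32 32 32 36 32 26]
 [30 34 34 36 37 34 33 27 32 32 34 29]
 [ 2 10 20 28 30 35 32 28 28 30 33 26]
 [ 0  0  0  0  0 13 16  4 11 18 20 22]
 [ 0  0  0  0  3 66 67  6  0  0  0  0]
 [ 0  0  0  0 17 78 74  4  0  0  0  0]
 [ 0  0  0  0  2 11  6  0  0  0  0  0]]
```

Request:
jog_arm:
  deltas:
    - [[0,-0.0003,0],0]
    - [[0,-0.0005,0],0]
    - [[0,-0.0005,0],0]

```text
clock: 10.5
tool_pos: [0.5309, 0.0765, 0.0705]
orientation: [-180.0, -0.0, -166.5]
force: [-1.2, 0.3, -2.6]
opening: 0.014
```

Request:
jog_arm:
  deltas:
    - [[0,-0.0003,0],0]
    - [[0,-0.0006,0],0]
    - [[0,-0.0006,0],0]

```text
clock: 10.8
tool_pos: [0.5311, 0.0761, 0.0706]
orientation: [180.0, -0.0, -166.5]
force: [-2.9, 2.9, -3.0]
opening: 0.0134
```

```bash
python3 - <<'E'
from h import *
s=save('scene','s8')[:,:,::-1]
cv2.imwrite('pics/z8.png',cv2.resize(s[185:215,255:310],None,fx=12,fy=12,interpolation=cv2.INTER_CUBIC))
for n in '5678':
    s=cv2.imread(f'pics/s{n}.png').astype(float)[193:200,272:284]
    w=np.clip(s[:,:,2]-(s[:,:,0]+s[:,:,1])/2,0,None)
    print(w[2:].round().astype(int))
o=ctrl.get_obs();print(o['clock'],o['tool_pos'].round(4),o['force'].round(2))
E
```

```text
[[ 26  38  44  53  58  57  54  52  54  56  54  52]
 [  8  12  10  12  14  19  24  28  35  40  45  50]
 [  8   8   4   8  30  64  48  16  12  10  12  17]
 [ 10   8   8  14  56 108  72  16   7   6   6   8]
 [ 16  18  17  21  37  48  32  12   8   8   7   6]]
[[ 28  38  43  52  58  64  56  53  54  56  56  52]
 [  8  11  10  12  33  60  44  28  34  42  46  47]
 [  7   6   6  10  55 115  86  28  11  10  10  16]
 [ 10   8   6  11  52 111  83  23   7   6   6   8]
 [ 15  19  16  17  30  40  29  12   8   8   8   8]]
[[ 28  35  46  52  54  60  57  54  53  56  58  52]
 [ 10  10  10  12  14  38  42  30  36  42  45  48]
 [  8   6   6   7  28  90  92  32  12  10  12  16]
 [ 10   9   8   8  42 104  98  29   7   6   6   8]
 [ 18  16  17  16  26  36  32  14   7   6   7   8]]
[[ 27  34  46  52  56  62  58  51  56  56  56  54]
 [  8  10  12  10  16  38  43  30  38  42  46  50]
 [  8   6   6   6  22  84  96  38  12  10  12  16]
 [ 10   8   8   8  30  82 105  30   6   6   6   8]
 [ 17  20  18  18  25  32  33  15   8   8   8   7]]
10.85 [0.531  0.076  0.0706] [-3.04  2.01 -3.38]
```

View pics/z8.png

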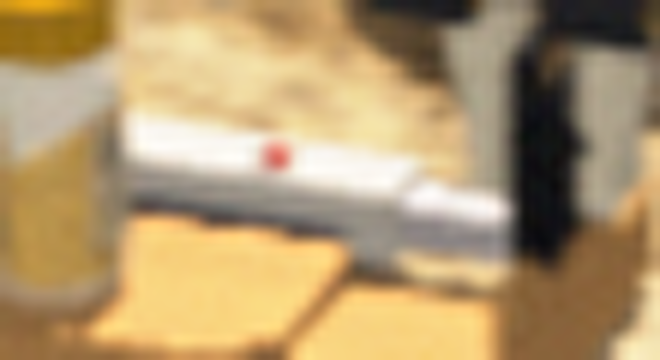

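```bash
python3 - <<'E'
from h import *
for n in '14678':
    s=cv2.imread(f'pics/s{n}.png')[194:201,273:283]
    print(n,'G');print(s[:,:,1])
    print('R');print(s[:,:,2])
# expected hole pixel size
a=ray('scene',278,197,.034);print(a, [ (proj('scene',a+d)-proj('scene',a)).round(2) for d in np.array([[.0023,-.0097,0],[.0097,.0023,0],[0,0,.004]])])
E
```

```text
1 G
[[198 193 187 180 188 203 207 200 196 199]
 [223 209 192 175 186 207 214 216 209 207]
 [242 241 239 234 228 230 230 225 222 218]
 [246 246 243 228 204 199 223 238 242 240]
 [244 247 239 233 229 217 229 244 246 246]
 [197 199 202 208 217 224 232 243 246 246]
 [147 145 153 156 168 182 185 193 210 213]]
R
[[227 225 220 216 222 232 235 230 227 229]
 [239 232 222 209 220 234 239 239 236 235]
 [248 246 246 242 238 241 243 242 240 238]
 [249 250 247 234 216 215 233 245 248 246]
 [249 251 245 238 235 226 234 248 250 250]
 [207 210 210 219 228 233 238 247 251 251]
 [153 153 161 163 176 190 195 204 221 226]]
4 G
[[197 194 185 184 192 208 210 201 199 198]
 [224 211 193 182 189 207 218 216 211 211]
 [243 242 240 236 232 231 232 230 223 219]
 [247 248 244 219 189 201 228 239 242 240]
 [245 248 239 188 152 183 232 245 247 247]
 [198 204 197 180 184 209 235 244 248 247]
 [150 150 156 158 166 178 191 199 210 216]]
R
[[227 226 220 218 226 234 236 231 229 229]
 [239 234 223 213 221 235 241 240 237 236]
 [248 248 246 244 241 241 245 244 241 239]
 [250 250 248 241 227 220 236 246 247 247]
 [249 251 
[... 1352 characters left out ...]
3 186 187 195 206 211 202 197 200]
 [227 209 196 179 181 204 220 216 212 209]
 [242 241 241 238 217 217 232 227 224 217]
 [248 248 243 221 153 152 215 240 242 241]
 [245 247 242 210 135 121 219 246 248 247]
 [195 202 201 193 182 199 233 245 247 247]
 [150 151 158 160 167 178 186 199 211 219]]
R
[[228 226 222 219 227 234 236 231 228 229]
 [240 233 225 212 218 234 241 240 237 236]
 [248 247 246 245 242 244 244 243 242 238]
 [250 251 246 236 231 239 242 246 247 248]
 [249 251 247 233 212 219 241 249 251 250]
 [208 213 212 211 208 224 240 249 251 251]
 [157 158 165 166 178 187 198 209 221 230]]
[0.56510328 0.20033038 0.034     ] [array([2.57, 0.42]), array([ 1.06, -1.21]), array([-0.04, -0.98])]
```

Request:
jog_arm:
  deltas:
    - [[0.0001,-0.0003,0.0001],0]
    - [[0.0001,-0.0006,0.0001],0]
    - [[0.0001,-0.0006,0.0001],0]

```text
clock: 11.15
tool_pos: [0.5311, 0.0758, 0.0705]
orientation: [180.0, 0.0, -166.5]
force: [-3.6, 4.9, -2.7]
opening: 0.0139
```

```bash
cat > red.py <<'E'
import sys
from h import *
n=sys.argv[1]
s=save('scene','s'+n)[194:201,272:284,::-1].astype(float)
print(np.clip(s[:,:,2]-(s[:,:,0]+s[:,:,1])/2,0,None).round().astype(int)); print(s[:,:,1].astype(int))
o=ctrl.get_obs();print(o['clock'],o['tool_pos'].round(4),o['force'].round(2))
E
python3 red.py 9
```

```text
[[ 58  58  59  61  60  59  56  54  58  60  56  54]
 [ 27  36  45  53  56  60  56  53  54  54  54  53]
 [  9  10  10  12  14  38  43  30  36  42  46  50]
 [  8   7   6   8  18  75  96  40  13  10  10  16]
 [ 10  10   7   8  24  79 102  34   6   6   5   7]
 [ 17  20  18  16  24  32  34  16   7   7   8   8]
 [ 14  12  13  14  14  16  16  16  19  19  18  14]]
[[198 199 195 188 181 194 206 210 202 197 203 210]
 [232 224 211 192 181 182 207 218 215 213 209 214]
 [244 243 242 241 236 216 217 231 230 224 218 217]
 [246 246 248 244 226 165 152 211 239 243 242 237]
 [240 244 248 244 216 141 122 216 246 248 248 245]
 [191 197 205 203 194 181 199 234 246 248 246 245]
 [148 146 151 154 158 166 178 188 197 211 218 227]]
11.2 [0.5311 0.0758 0.0706] [-4.13  4.5  -2.1 ]
```

Request:
jog_arm:
  deltas:
    - [[0,-0.0002,0],0]
    - [[0,-0.0004,0],0]
    - [[0,-0.0004,0],0]

```text
clock: 11.5
tool_pos: [0.5311, 0.0757, 0.0705]
orientation: [179.9, 0.0, -166.5]
force: [-4.6, 6.4, -1.3]
opening: 0.0139
```

```bash
python3 red.py 10
```

```text
[[ 56  56  60  60  62  60  54  55  59  59  58  56]
 [ 28  38  44  52  54  62  58  52  54  55  56  54]
 [ 10   9  10  10  15  38  44  31  36  40  47  50]
 [  8   7   7   6  18  75  98  40  12  10  14  16]
 [ 10   8   8   8  24  75 102  33   6   6   6   6]
 [ 19  19  16  17  21  32  32  15   8   7   8   8]
 [ 12  14  13  12  16  14  18  16  16  18  18  14]]
[[200 200 192 188 183 195 208 210 202 197 201 207]
 [233 223 213 196 183 186 206 219 218 213 209 214]
 [244 244 243 240 235 215 216 232 228 224 219 216]
 [245 247 247 244 225 165 149 213 240 243 239 239]
 [240 245 248 241 216 145 124 216 246 248 247 247]
 [189 196 206 204 195 183 199 233 245 247 247 247]
 [149 147 148 158 158 166 180 187 200 211 217 228]]
11.55 [0.5311 0.0757 0.0705] [-5.36  6.66 -1.27]
```

Request:
jog_arm:
  deltas:
    - [[-0.0001,0.0005,0],0]
    - [[-0.0002,0.001,0],0]
    - [[-0.0002,0.001,0],0]

```text
clock: 11.85
tool_pos: [0.5311, 0.0759, 0.0705]
orientation: [-180.0, -0.0, -166.5]
force: [-4.2, 2.1, -1.2]
opening: 0.0142
```

Request:
jog_arm:
  deltas:
    - [[0,0,0],0]
    - [[0,0,0],0]
    - [[0,0,0],0]
    - [[0,0,0],0]
    - [[0,0,0],0]
    - [[0,0,0],0]
    - [[0,0,0],0]
  jaw: -1

```text
clock: 12.55
tool_pos: [0.5314, 0.076, 0.0706]
orientation: [-180.0, 0.0, -166.5]
force: [-1.1, -0.5, 0.5]
opening: 0.0646
```

```bash
python3 red.py 11; python3 - <<'E'
from h import *
s=cv2.imread('pics/s11.png')
cv2.imwrite('pics/z11.png',cv2.resize(s[160:230,230:320],None,fx=8,fy=8,interpolation=cv2.INTER_CUBIC))
E
```

```text
[[58 59 59 60 60 60 56 53 54 60 56 56]
 [26 36 44 52 54 60 58 52 55 56 57 51]
 [10 10 10 12 14 38 40 28 34 41 46 48]
 [ 6  6  6  7 23 83 89 34 12 11 12 16]
 [10  8  8  7 29 81 95 27  6  7  6  6]
 [18 16 16 17 23 30 33 16  7  8  8  7]
 [12 15 11 11 16 16 16 16 18 18 19 14]]
[[197 197 194 188 185 193 207 213 206 197 201 208]
 [233 226 210 193 185 191 203 218 217 212 210 218]
 [243 243 242 240 237 218 219 233 230 223 217 219]
 [246 247 247 245 219 157 157 216 240 242 241 238]
 [240 246 248 243 211 138 125 221 247 247 247 246]
 [189 200 206 205 196 183 200 231 246 247 247 248]
 [150 147 152 156 161 165 178 187 198 212 219 227]]
12.6 [0.5314 0.076  0.0706] [-0.4   0.14 -0.89]
```

View pics/z11.png

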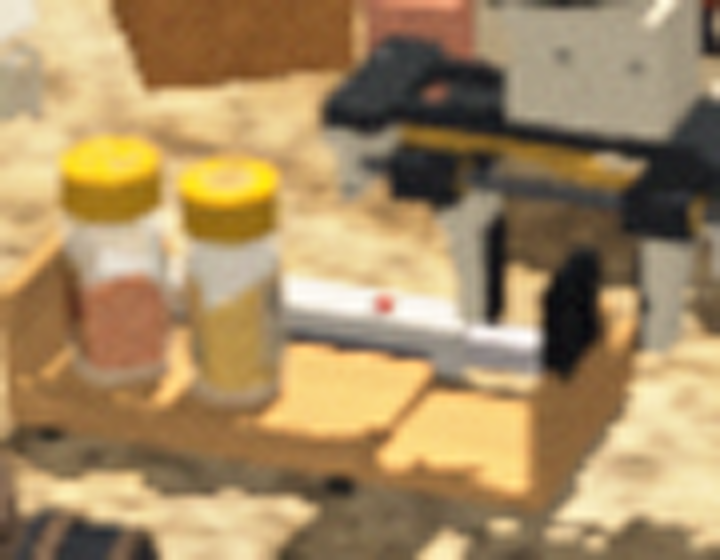

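Request:
jog_arm:
  deltas:
    - [[0,0,-0.03],0]
    - [[0,0,-0.07],0]
    - [[0,0,-0.11],0]
    - [[0,0,-0.14],0]
    - [[0.01,-0.02,-0.155],-5]
    - [[0.026,-0.055,-0.155],-13]
    - [[0.045,-0.095,-0.155],-21]
    - [[0.064,-0.134,-0.155],-29]
    - [[0.083,-0.173,-0.155],-37]
    - [[0.102,-0.212,-0.155],-45]
    - [[0.121,-0.251,-0.155],-53]
    - [[0.14,-0.29,-0.155],-61]
    - [[0.159,-0.329,-0.155],-69]
    - [[0.178,-0.368,-0.155],-77]
    - [[0.196,-0.407,-0.155],-85]
    - [[0.204,-0.424,-0.155],-90]
    - [[0.206,-0.429,-0.155],-90]
    - [[0.206,-0.429,-0.155],-90]

```text
clock: 14.4
tool_pos: [0.431, -0.3898, 0.2251]
orientation: [180.0, 0.0, -76.7]
force: [-0.6, 0.7, -0.3]
opening: 0.0878
```

```bash
python3 - <<'E'
from h import *
s=save('scene','s12')[:,:,::-1].copy(); t=save('top','t12')[:,:,::-1]
X=ray('top',447.9,228.8,.098);print('jar',X.round(4))
for z in(.098,0):
    u,v=proj('scene',[X[0],X[1],z]); print(u,v)
b=cv2.resize(s[190:320,340:480],None,fx=5,fy=5,interpolation=cv2.INTER_CUBIC)
for z in(.098,0):
    u,v=proj('scene',[X[0],X[1],z]); cv2.circle(b,(int((u+.5-340)*5),int((v+.5-190)*5)),2,(255,0,255),-1)
cv2.imwrite('pics/j.png',b)
cv2.imwrite('pics/tt.png',cv2.resize(t[160:250,190:320],None,fx=6,fy=6,interpolation=cv2.INTER_CUBIC)[:, :780])
o=ctrl.get_obs();print(o['clock'],o['tool_pos'],o['orientation'],o['force'])
E
```

```text
jar [ 0.4342 -0.3889  0.098 ]
419.00167898441686 247.04209619004527
415.74775152461467 275.19718130013814
14.5 [ 0.43151462 -0.38862774  0.22547547] [ 1.79999371e+02  1.63112872e-02 -7.65662542e+01] [ 0.53472672 -0.93421724 -0.83588634]
```

View pics/j.png

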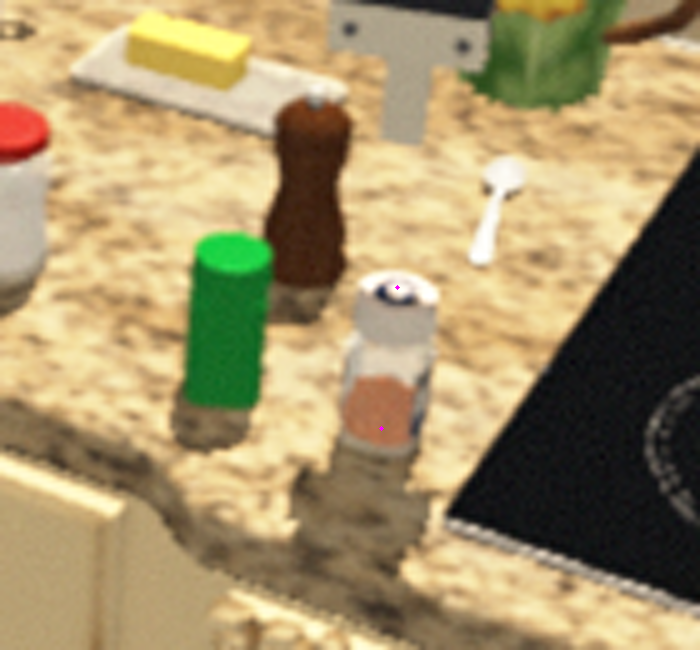

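View pics/tt.png

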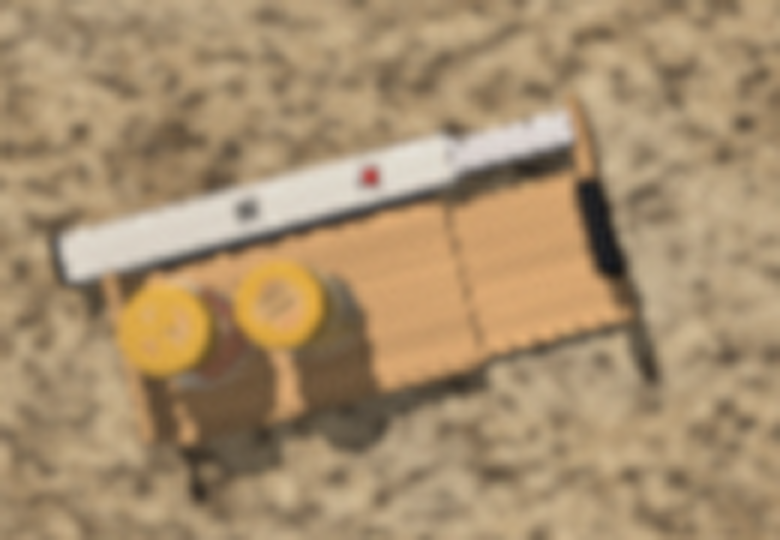

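Request:
jog_arm:
  deltas:
    - [[0,-0.0025,0.03],0]
    - [[0,-0.0025,0.07],0]
    - [[0,-0.0025,0.11],0]
    - [[0,-0.0025,0.145],0]
    - [[0,-0.0025,0.17],0]
    - [[0,-0.0025,0.179],0]
    - [[0,-0.0025,0.179],0]
    - [[0,-0.0025,0.179],0]

```text
clock: 15.3
tool_pos: [0.435, -0.3887, 0.048]
orientation: [-179.9, -0.1, -76.4]
force: [0.5, -0.4, -0.3]
opening: 0.0879
```

Request:
jog_arm:
  deltas:
    - [[0,0,0],0]
    - [[0,0,0],0]
    - [[0,0,0],0]
    - [[0,0,0],0]
    - [[0,0,0],0]
    - [[0,0,0],0]
    - [[0,0,0],0]
    - [[0,0,0],0]
    - [[0,0,0],0]
  jaw: 1

```text
clock: 16.2
tool_pos: [0.4338, -0.3888, 0.0466]
orientation: [180.0, -0.0, -76.5]
force: [-1.0, 0.5, 1.1]
opening: 0.0469
```

```bash
python3 - <<'E'
from h import *
s=save('scene','s13')[:,:,::-1]
cv2.imwrite('pics/j2.png',cv2.resize(s[190:320,340:480],None,fx=5,fy=5,interpolation=cv2.INTER_CUBIC))
# bay from top image t12: handle top corners, end plate, deck edge
f=lambda x,y:(190+x/6-.42,160+y/6-.42)
P=lambda x,y,z:ray('top',*f(x,y),z)[:2].round(4)
print('handle',P(600,228,.101),'deckedge front/back',P(481,352,.018),P(449,203,.018))
print('handle pre-pull vs now ok')
o=ctrl.get_obs();print(o['clock'],o['tool_pos'],o['orientation'],o['force'],o['opening'])
E
```

```text
handle [0.5316 0.0729] deckedge front/back [0.4748 0.1432] [0.5532 0.1598]
handle pre-pull vs now ok
16.25 [ 0.43376026 -0.38879106  0.04661621] [ 1.79989258e+02  2.96167413e-04 -7.64672088e+01] [-1.37486455 -0.8370181   2.08835757] 0.046674852317202524
```

View pics/j2.png

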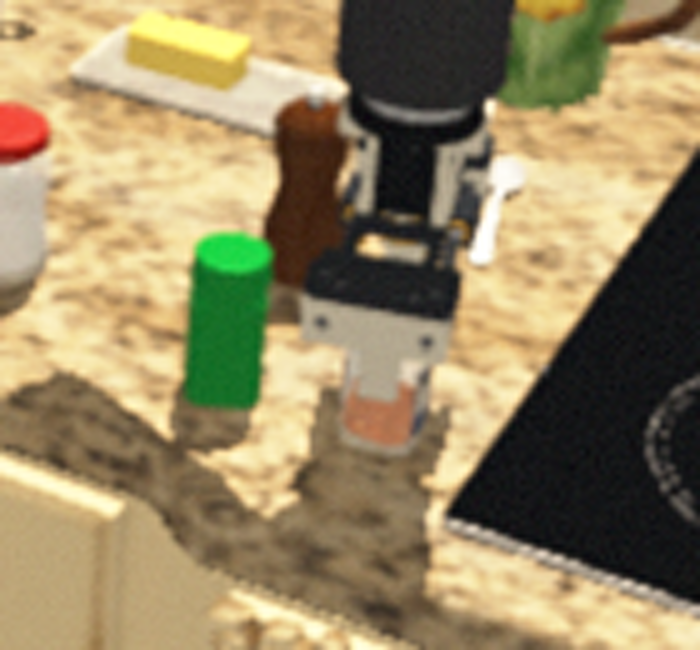

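Request:
jog_arm:
  deltas:
    - [[0,0,-0.02],0]
    - [[0,0,-0.05],0]
    - [[0,0,-0.09],0]
    - [[0,0,-0.13],0]
    - [[-0.02,-0.009,-0.16],0]
    - [[-0.055,-0.024,-0.18],0]
    - [[-0.095,-0.041,-0.18],0]
    - [[-0.135,-0.058,-0.18],0]
    - [[-0.175,-0.076,-0.18],0]
    - [[-0.215,-0.093,-0.18],0]
    - [[-0.255,-0.11,-0.18],0]
    - [[-0.295,-0.128,-0.18],0]
    - [[-0.335,-0.145,-0.18],0]
    - [[-0.375,-0.162,-0.18],0]
    - [[-0.41,-0.177,-0.18],0]
    - [[-0.44,-0.19,-0.18],0]
    - [[-0.46,-0.199,-0.18],0]
    - [[-0.4685,-0.2025,-0.18],0]
    - [[-0.4685,-0.2025,-0.18],0]
    - [[-0.4685,-0.2025,-0.18],0]

```text
clock: 18.25
tool_pos: [0.5207, 0.1136, 0.2263]
orientation: [180.0, -0.0, -76.5]
force: [-0.3, 0.2, -0.5]
opening: 0.0472
```

```bash
python3 - <<'E'
from h import *
s=save('scene','s14')[:,:,::-1]
b=s[110:240,210:340].copy();b=cv2.resize(b,None,fx=5,fy=5,interpolation=cv2.INTER_CUBIC)
x=np.array([.233,-.972,0]);y=np.array([.972,.233,0]);h=np.array([.531,.076,0])
for q in(h-.0385*x+[0,0,.008],h-.004*x+[0,0,.064],h-.077*x+[0,0,.018],h-.0385*x-.037*y+[0,0,.008]):
    u,v=proj('scene',q);cv2.circle(b,(int((u+.5-210)*5),int((v+.5-110)*5)),3,(255,0,255),-1)
cv2.imwrite('pics/p.png',b)
o=ctrl.get_obs();print(o['clock'],o['tool_pos'],o['orientation'],o['force'],o['opening'],o['joint_pos'])
E
```

```text
18.3 [0.52076355 0.1132798  0.22642603] [ 1.79972921e+02 -4.62121039e-03 -7.65008928e+01] [-0.38519125  0.07729079 -0.57658901] 0.04688732626322071 [ 3.33618622e+01  7.17109494e+00 -1.71876185e+01 -5.32739471e-03
 -6.56683246e+01 -1.98605599e+01]
```

View pics/p.png

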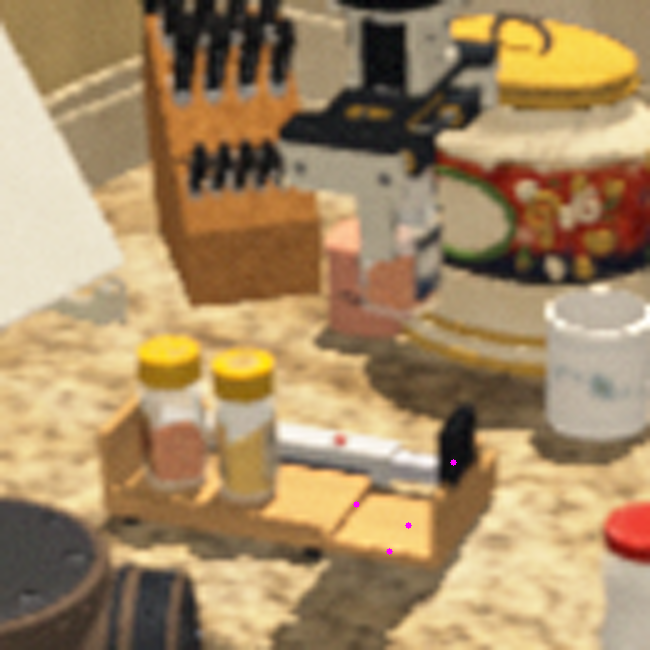

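Request:
jog_arm:
  deltas:
    - [[0,0,0.03],0]
    - [[0,0,0.06],0]
    - [[0,0,0.085],0]
    - [[0,0,0.11],0]
    - [[0,0,0.125],0]
    - [[0,0,0.135],0]
    - [[0,0,0.135],0]
    - [[0,0,0.135],0]

```text
clock: 19.1
tool_pos: [0.5216, 0.1139, 0.0922]
orientation: [-180.0, -0.0, -76.5]
force: [0.1, 0.9, -1.3]
opening: 0.0472
```

```bash
python3 look.py 15
```

```text
19.2 [0.5218 0.1143 0.0926] [-1.799e+02  3.000e-02 -7.647e+01] [ 0.16 -0.09 -0.62] 0.046931622472962134
```

View pics/c15.png

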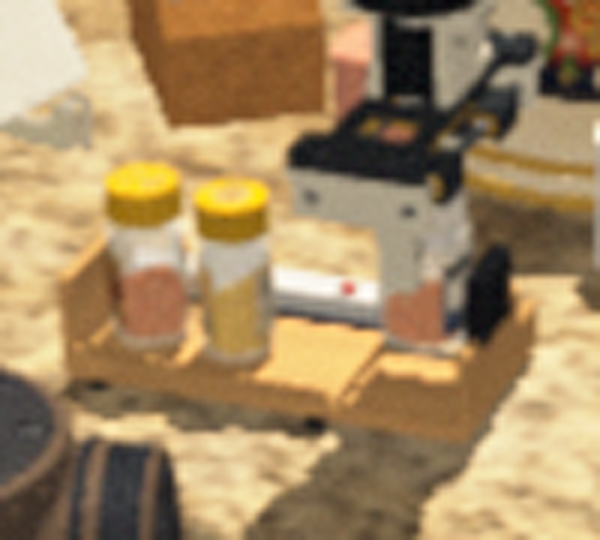

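Request:
jog_arm:
  deltas:
    - [[0,0,0.01],0]
    - [[0,0,0.02],0]
    - [[0,0,0.028],0]
    - [[0,0,0.033],0]
    - [[0,0,0.036],0]
    - [[0,0,0.037],0]
    - [[0,0,0.037],0]

```text
clock: 19.9
tool_pos: [0.5211, 0.1141, 0.0547]
orientation: [180.0, -0.0, -76.5]
force: [-0.5, 0.3, -1.4]
opening: 0.0471
```

Request:
jog_arm:
  deltas:
    - [[0,0,0.0005],0]
    - [[0,0,0.001],0]
    - [[0,0,0.001],0]

```text
clock: 20.2
tool_pos: [0.5213, 0.1141, 0.0545]
orientation: [-180.0, -0.0, -76.4]
force: [-4.2, -1.2, 8.8]
opening: 0.0469
```

```bash
python3 look.py 16
```

```text
20.3 [0.5213 0.1141 0.0545] [-1.7997e+02 -1.0000e-02 -7.6450e+01] [-3.35 -1.32  8.88] 0.0474121121436706
```

View pics/c16.png

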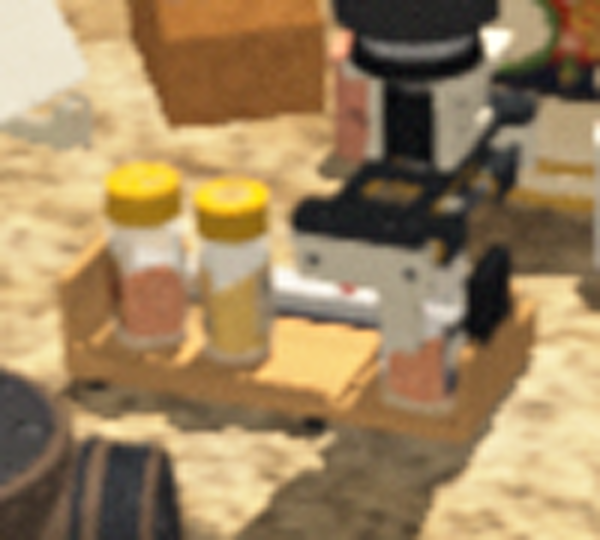

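Request:
jog_arm:
  deltas:
    - [[0,0,-0.0004],0]
    - [[0,0,-0.0004],0]
    - [[0,0,-0.0004],0]
    - [[0,0,-0.0004],0]
    - [[0,0,-0.0004],0]
    - [[0,0,-0.0004],0]
    - [[0,0,-0.0004],0]
    - [[0,0,-0.0004],0]
    - [[0,0,-0.0004],0]
  jaw: -1

```text
clock: 21.2
tool_pos: [0.5211, 0.1142, 0.054]
orientation: [180.0, -0.0, -76.5]
force: [-0.7, 0.5, -0.6]
opening: 0.0877
```

Request:
jog_arm:
  deltas:
    - [[0,0,-0.01],0]
    - [[0,0,-0.03],0]
    - [[0,0,-0.06],0]
    - [[0,0,-0.1],0]
    - [[0,0,-0.14],0]
    - [[0,0,-0.17],0]
    - [[0.04,0,-0.17],0]
    - [[0.08,0,-0.17],0]
    - [[0.12,0,-0.17],0]
    - [[0.16,0,-0.17],0]
    - [[0.2,0,-0.17],0]
    - [[0.24,0,-0.17],0]
    - [[0.24,0,-0.17],0]
    - [[0.24,0,-0.17],0]

```text
clock: 22.6
tool_pos: [0.5771, -0.1201, 0.2243]
orientation: [180.0, 0.0, -76.6]
force: [-0.4, -0.2, -0.4]
opening: 0.0871
```

```bash
python3 look.py 17; python3 - <<'E'
from h import *
t=cv2.imread('pics/t17.png');cv2.imwrite('pics/tt17.png',cv2.resize(t[160:250,190:320],None,fx=6,fy=6,interpolation=cv2.INTER_CUBIC))
E
```

```text
22.7 [ 0.5771 -0.1187  0.2244] [-1.7998e+02  1.0000e-02 -7.6460e+01] [ 0.14  0.09 -0.05] 0.08744612243965817
```

View pics/c17.png

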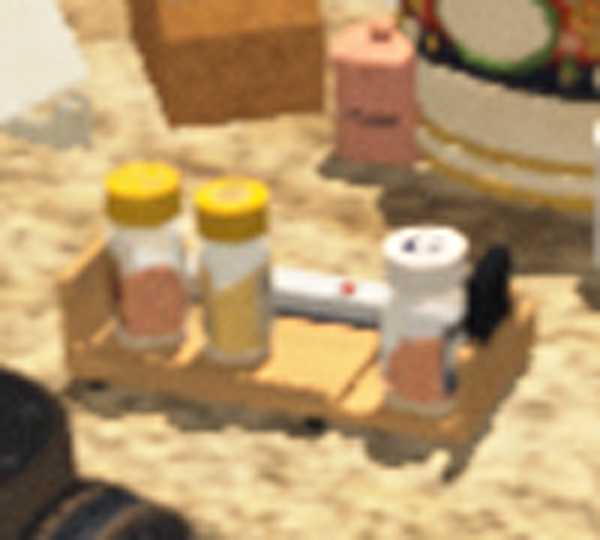

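View pics/tt17.png

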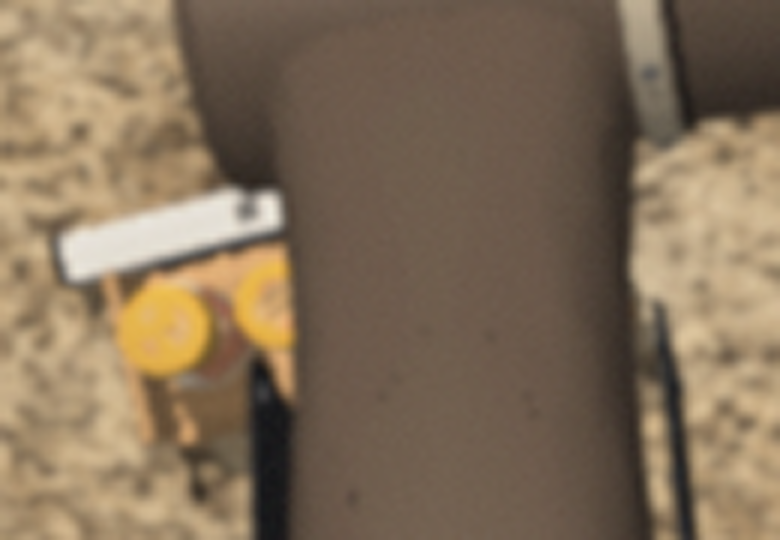

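The jar stands upright on the bay floor beside the handle. The red button still shows in the hole at crop (347,288), and the stored jars have not moved. I'm handing in.

```bash
python3 -c "
from plant import ctrl
print(ctrl.close_job())"
```

```text
the job is handed in; nothing more can be done
None
```

I pulled the rack's moving half out about 27 mm until it locked, then stood the white-capped jar upright in the bay and handed the job in at about 22.7 s. No verdict was reported.

- **Pull:** I gripped the black handle and pulled, in steps of 1.3 mm or less near the hole, until the red button came up through the next hole. To confirm the lock I pulled on slightly until the slide stopped. The wrist force rose to about 8 N (limit 20 N) with almost no movement, and I backed off straight away.
- **Jar:** I set it down about 39 mm inward of the handle, on the centre line. The gripper's height at contact matched the bay floor to 0.1 mm.
- **Last checks:** The scene camera shows the jar upright on the floor between the end plate and the deck. The red button is still visible in the hole, the yellow-capped jars are where they were, and the arm is clear with no force on it.
- **Less certain:**
  - I judged the button's height only from its pixels and from the hard stop. It looked about 1 mm higher in one earlier picture than in later ones.
  - The arm hid the bay in the last top picture, so only the scene camera confirms the jar's final position.
  - I did not take a last look at the mill and the sugar jar, but nothing came near them.

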